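# Turn the spent moisture cassette end for end in its sleeve

### The arm

A 6-joint arm with a two-finger parallel gripper is mounted at the origin on the work surface. World frame = base frame: x ahead of the robot, y to its left, z up, the work surface at z = 0. Lengths are in m, angles in rad, forces in N, time in s.
With the tool pointing down it reaches from about 0.35 to 0.775 m from the base axis. Payload 7.3 kg.
Tool frame: the origin (TCP) lies at the very end of the fingers, on their centre line; the grasp point (between the pads) lies 19 mm behind it (hold_point_z is the distance from the TCP to the grasp point, in m); z points along the fingers, y is the direction in which the jaws open and shut (so a half turn about z gives the same grasp; the last joint's range is limited). The gripper opens to 92 mm and grips with 3 to 60 N. Pads are 19 mm wide; open, the fingers measure 130 mm over their backs; the gripper's body (75 mm by 190 mm) begins 47 mm behind the grasp point.
Start: joints at [0.985, 0.342, 1.524, -0, 1.275, -0.146], TCP at [0.224, 0.475, 0.227] pointing down, gripper open.
Joint ranges: [-2.53, 2.53], [-0.77, 2.02], [0.04, 2.7], [-1, 4.14], [0.28, 2.66], [-3.11, 3.11]. Speed limits (rad/s): [2.57, 2.57, 3.14, 3.14, 3.14, 3.14].

### API

Orientations are given as a unit quaternion [x, y, z, w].
In Python, from cell import * gives the robot as it stands. The module is installed in compiled form; this text tells all that it offers.
- The arm moves only by the shell command python3 -m crank 'ROWS'. ROWS is JSON, a list of rows, each a list of 5 numbers: the finger opening in mm, from 0 to 91.8, then the shift along the tool's x, y, z in mm, then the turn about the tool's z in degrees. A call has 1 to 5 rows; each row shifts and turns the commanded pose from where the row before left it, along the tool's axes as they then stand; what a row does not reach is not made up. A row lasts 1/10 s, in which the tool goes at most 50 mm and 8.59 degrees, less where a joint would pass 70% of its speed; a pose out of reach is approached as far as the arm can. A call with a gripper value outside its range is refused whole. The fingers move at their own pace and stop on an object; the grip force is fixed at half the most. Time passes only in rows, so rows that do not move let the fingers close. It gives the time, the measured TCP pose, the force and the opening at its end, in the units of the state.
- get_obs(): the state, without advancing time (a new reading comes with each control period).
- capture(name): name is "scene" or "top" or "wrist"; returns (picture, depth): 420x560x3 uint8, red, green, blue; 420x560 float32, m along the optical axis (not along the pixel's ray), 0 where there is no reading.
- camera_params(name): a dict with "mtx" (3x3 intrinsics, pixels), "rvec" (rotation vector, rad) and "tvec" (3), from world to camera coordinates, as OpenCV has them. Camera axes: x right, y down, z forward; pixel columns grow to the right and rows downward; lengths in m; the calibration is good to about 2 mm. A picture is of the moment at which its call begins: read the wrist's pose just before it. camera_params takes no time and is no camera call; for the wrist camera it gives the pose at the moment of the call.
- close_job(): hands the job in, once; it reports no verdict.
The state is a dict: "clock": time; "q": joint angles; "dq": joint speeds; "tau": joint torques, N m; "ee_pos": TCP position; "tcp_rot": TCP orientation; "force": force on the tool from outside, world axes, zero at the start; "ft_torque": the same for the moment, N m; "gripper_width": opening from 0.0 (shut) to 1.0 (fully open).
Only numpy, scipy, OpenCV 4.12 (cv2) and the standard library are available. Lean on these libraries where they do the work, as an engineer would, in place of code of your own. Each camera call takes 0.05 s, during which the arm holds its last target.

### The job

Two moisture-absorber cassettes sit in white sleeves on the ledge. Take the one that shows its spent orange end at the mouth of its sleeve: slide it right out, turn it end for end and slide it fully home in the same sleeve, upright, so that its fresh blue end now shows at the mouth, then let go. Leave the other cassette, which already shows blue, where it is.

Things in the scene. Friction and masses are not known exactly. Their poses are not given: they have to be found in the camera images.
- sleeve: White sleeve fixed to the ledge, x 80, y 80, z 46 mm; origin: centre of underside, z up. Open only at the mouth, x = -40, facing roughly the robot (yaw within 0.4 rad); flared wings beside it reach x = -57, 97 wide. Back wall's inner face x = +35. Inside: floor z = 3, roof z = 42, 72 wide. Roof top z = 46, with a slot 34 wide along y = 0, open at the mouth. Left or right of the other.
- cassette: Loose 160 g cassette in that sleeve: box x 96, y 64, z 32 mm, orange end -x, blue end +x, on its centre a black square post 22 x 22, z = 32 to 90, to grip from above by either pair of faces. Origin: centre of box's underside, z up. Start: on the sleeve's floor, x along the sleeve's x, origin at sleeve x = -22 to -15. Fully home, either way round: sleeve x = -13, 21 mm stand out.
- blue_end (a point): Centre of the cassette's blue end face (cassette x = +48, y = 0, z = 16 mm). At the start it is deep in the sleeve; reversed and fully home it is outside the mouth at sleeve x = -61, y = 0, z = 19 mm.
- spare_cassette: The other cassette, identical, in its own identical fixed sleeve to the left or right, blue end already at the mouth: leave alone. Same origin and axes. Bystanders well clear of both: white dehumidifier, aluminium tin, mug, blue bottle, yellow peg basket, wooden block, green clip; those within 0.2 m of a sleeve's centre are at most 105 mm high.
Mind the look-alikes: they are no part of the job. What is shaped like the cassette but red is not meant.

How it is judged:
By the outcome, as a careful person would: the job done as asked, in the order asked, and still so for the second after the job is handed in, with the robot touching nothing.
It also fails if it takes over 45 s, if anything falls off the work surface, if the arm or the gripper's body presses on something with over 40 N, if the wrist force passes 120 N, or if a joint passes its speed limit or range.

## Working session

There is one attempt and no reset: what is moved stays moved. The work goes in short steps, Python scripts to look and compute and a shell command to move; the robot and the scene stay as the last step left them, time stands still between calls to the robot, and variables do not carry over. Pictures are saved under pics/ and viewed, and the job is handed in when it is done.

```bash
mkdir -p pics
python3 - <<'E'
from cell import *
import cv2,numpy as np
print(get_obs())
for n in ["scene","top","wrist"]:
    p,d=capture(n); cv2.imwrite(f"pics/{n}0.png",p[:,:,::-1]); np.save(f"pics/{n}0.npy",d)
    c=camera_params(n); print(n,c, d.min(),d.max())
E
```

```text
{'clock': 0.0, 'q': array([ 9.85023637e-01,  3.42706546e-01,  1.52505660e+00,  1.29212021e-05,
        1.27534016e+00, -1.46000543e-01]), 'dq': array([-1.55374395e-04, -4.06261940e-04,  2.01435587e-04,  4.46342222e-05,
        8.93047230e-04,  1.17343592e-03]), 'tau': array([-7.75753870e-04, -4.31237733e+01, -2.44214952e+01,  7.16699171e-02,
        5.59849106e-02, -1.13953890e-04]), 'ee_pos': array([0.22325897, 0.47471366, 0.22603952]), 'tcp_rot': array([ 2.18120219e-01,  9.75921615e-01, -7.03121879e-04, -2.76010302e-04]), 'force': array([ 0.14738122, -0.23249667,  0.5657884 ]), 'ft_torque': array([-0.01463386, -0.0026802 , -0.0335714 ]), 'gripper_width': 1.0009869240488043}
scene {'mtx': array([[423.49181614,   0.        , 279.12950281],
       [  0.        , 423.49181614, 213.7012506 ],
       [  0.        ,   0.        ,   1.        ]]), 'rvec': array([ 2.00739646,  0.96981093, -0.52898396]), 'tvec': array([-0.41139739, -0.2538084 ,  1.2127821 ])} 0.0 3.2839096
top {'mtx': array([[432.0779931 ,   0.        , 276.25116463],
       [  0.        , 432.0779931 , 214.13901562],
       [  0.        ,   0.        ,   1.        ]]), 'rvec': array([ 2.11554287, -2.15080983,  0.1778256 ]), 'tvec': array([0.00888076, 0.6785037 , 0.62428506])} 0.0 1.6535618
wrist {'mtx': array([[361.84945603,   0.        , 276.76657046],
       [  0.        , 361.84945603, 209.65724186],
       [  0.        ,   0.        ,   1.        ]]), 'rvec': array([-2.45258372, -1.55624425, -0.21109501]), 'tvec': array([-0.52426701, -0.03354709,  0.38853477])} 0.0 0.7450392
```

View pics/scene0.png

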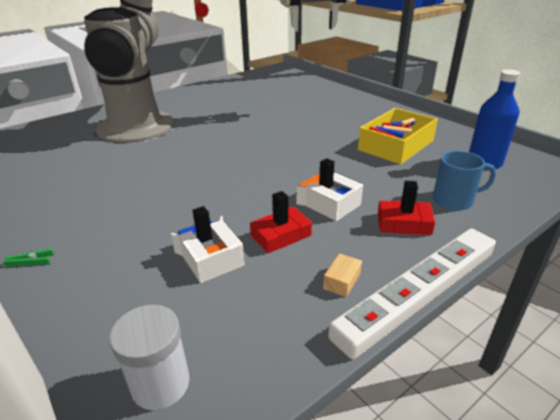

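View pics/top0.png

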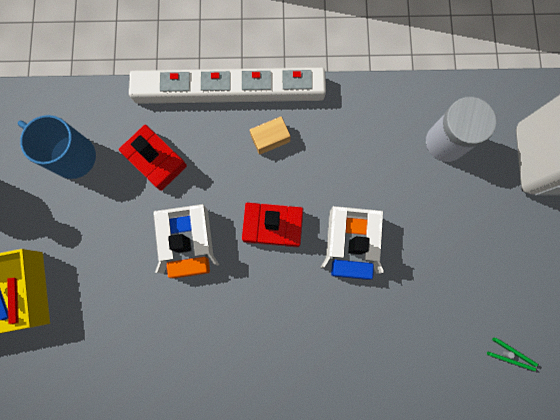

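View pics/wrist0.png

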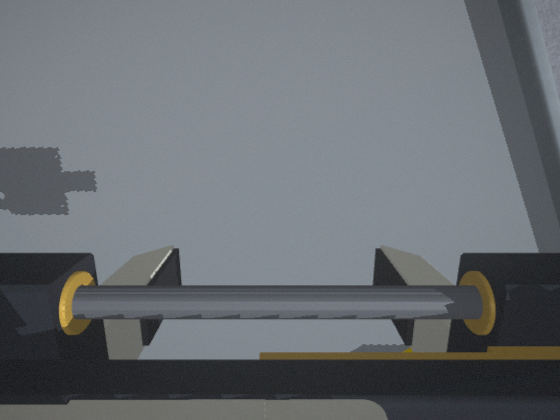

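Top view: candidates are the white sleeve at (183,243) with orange at its mouth (187,268), the sleeve at (354,243) with blue at its mouth (353,270), and the red look-alikes at (273,222) and (152,155). By the description the target is the left one, at (183,243). I'll check it in a close crop and measure it.

```bash
cat > h.py <<'E'
import cv2,numpy as np
from cell import *
def cam(n):
    c=camera_params(n); R=cv2.Rodrigues(c["rvec"])[0]; t=np.array(c["tvec"]); return np.array(c["mtx"]),R,t
def ray(n,uv,C=None):
    K,R,t=C or cam(n); uv=np.atleast_2d(uv).astype(float)
    d=np.c_[(uv[:,0]-K[0,2])/K[0,0],(uv[:,1]-K[1,2])/K[1,1],np.ones(len(uv))]
    return -R.T@t, d@R
def plane(n,uv,z,C=None):
    o,d=ray(n,uv,C); return o+d*((z-o[2])/d[:,2])[:,None]
def cloud(n,dep,C=None):
    h,w=dep.shape; u,v=np.meshgrid(np.arange(w),np.arange(h))
    o,d=ray(n,np.c_[u.ravel(),v.ravel()],C); return (o+d*dep.reshape(-1,1)).reshape(h,w,3)
def tri(a,b):
    A=[];B=[]
    for o,d in (a,b):
        d=d[0]/np.linalg.norm(d[0]); P=np.eye(3)-np.outer(d,d); A.append(P);B.append(P@o)
    x=np.linalg.lstsq(np.vstack(A),np.hstack(B),rcond=None)[0]
    return x
E
python3 - <<'E'
from h import *
for n,(x0,y0,w,h) in {"top":(140,190,100,100),"scene":(285,145,90,80)}.items():
    p=cv2.imread(f"pics/{n}0.png"); d=np.load(f"pics/{n}0.npy")
    cv2.imwrite(f"pics/{n}0c.png",cv2.resize(p[y0:y0+h,x0:x0+w],None,fx=6,fy=6,interpolation=cv2.INTER_NEAREST))
P=cloud("top",np.load("pics/top0.npy"))
p=cv2.imread("pics/top0.png"); hsv=cv2.cvtColor(p,cv2.COLOR_BGR2HSV)
roi=np.zeros(p.shape[:2],bool); roi[195:285,145:225]=1
# background
print("table z",np.median(P[300:330,200:300,2]))
for name,m in {"orange":(hsv[...,0]>5)&(hsv[...,0]<20)&(hsv[...,1]>180),"blue":(hsv[...,0]>100)&(hsv[...,0]<130)&(hsv[...,1]>180),"black":hsv[...,2]<35,"white":(hsv[...,2]>180)&(hsv[...,1]<40)}.items():
    m=m&roi; v,u=np.nonzero(m); Z=P[m]; 
    print(name,m.sum(),u.mean(),v.mean(),"z pct",np.percentile(Z[:,2],[5,25,50,75,95]).round(4), "xy",np.median(Z[:,:2],0).round(4))
    if name=="black":
        T=Z[Z[:,2]>.08]; print("post top",T.mean(0),T.min(0),T.max(0),len(T))
    if name in("white","orange"):
        T=Z[abs(Z[:,2]-np.percentile(Z[:,2],60))<.006][:,:2].astype(np.float32)
        r=cv2.minAreaRect(T); print(r, cv2.boxPoints(r))
E
```

```text
table z -1.6913872165513766e-05
orange 687 187.58369723435226 267.04366812227073 z pct [0.031  0.0337 0.0347 0.0356 0.037 ] xy [0.599  0.1403]
((0.5991122126579285, 0.14226366579532623), (0.026423702016472816, 0.0637221410870552), 7.491319179534912) [[0.58185923 0.17213027]
 [0.59016705 0.10895204]
 [0.6163652  0.11239706]
 [0.6080574  0.17557529]]
blue 306 179.9248366013072 224.91830065359477 z pct [0.0331 0.0342 0.0351 0.0358 0.0375] xy [0.6674 0.1539]
black 333 179.27027027027026 243.07207207207207 z pct [0.051  0.0771 0.0921 0.0933 0.0946] xy [0.6318 0.1425]
post top [0.63194212 0.14296745 0.10241171] [ 0.56483038 -0.00232936  0.08047363] [0.64517975 0.15739737 0.72879297] 244
white 1335 177.7677902621723 229.2329588014981 z pct [0.0419 0.0451 0.046  0.0468 0.0481] xy [0.661 0.17 ]
((0.6449883580207825, 0.15264934301376343), (0.09790457040071487, 0.08677197992801666), 6.411967754364014) [[0.59149706 0.19029713]
 [0.60118747 0.10406793]
 [0.69847965 0.11500156]
 [0.68878925 0.20123076]]
```

View pics/top0c.png

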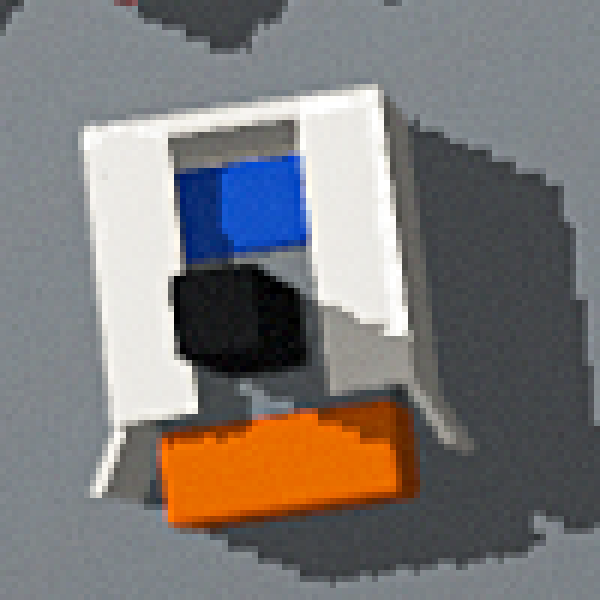

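View pics/scene0c.png

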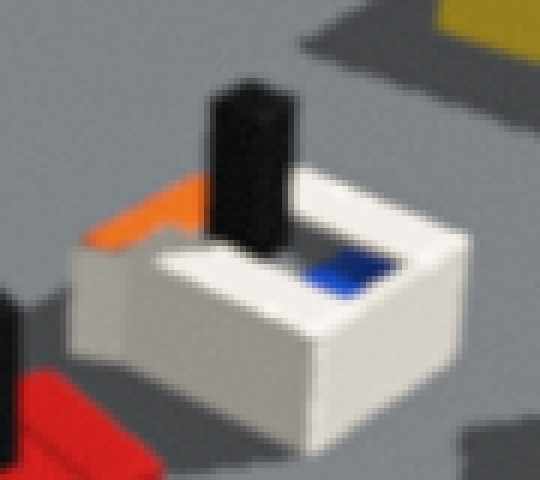

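The crop confirms orange at the mouth at top (187,267) and blue deep in the slot at (180,225), so this is the target. Next, sleeve corners and heights from two views.

Run:
```python
from h import *
o=np.array([140,190]); s=lambda a:np.array(a)/6-.08+o
tb=dict(BL=(82,130),BR=(382,88),FL=(113,428),FR=(410,388))
W={k:plane("top",s(v),.046)[0] for k,v in tb.items()}
for k,v in W.items(): print(k,v.round(4))
os=np.array([285,145]); ss=lambda a:np.array(a)/6-.08+os
print("tri BR",tri(ray("top",s((382,88))),ray("scene",ss((310,336)))))
print("tri BL",tri(ray("top",s((82,130))),ray("scene",ss((468,237)))))
# post top: outline corners  top crop: (175,275)->(175,352)? 
# orange top corner outer front left in top; 
d=W["BR"]-W["BL"]; print("back edge",np.linalg.norm(d),"yaw from back",np.arctan2(-(-d[0]),-d[1]))
for a,b in (("FL","BL"),("FR","BR")):
    e=W[b]-W[a]; print(np.linalg.norm(e),"yaw",np.arctan2(e[1],e[0]))
# post from depth
P=cloud("top",np.load("pics/top0.npy")); p=cv2.imread("pics/top0.png").max(2)
m=(p<40); r=np.zeros_like(m); r[230:256,165:195]=1; m&=r
Z=P[m]; T=Z[(Z[:,2]>.086)&(Z[:,2]<.1)]
print("post top",np.median(T,0),cv2.minAreaRect(T[:,:2].astype(np.float32)))
v,u=np.nonzero(m&(P[...,2]>.086)&(P[...,2]<.1)); print(u.min(),u.max(),v.min(),v.max())
# orange front edge
h=cv2.cvtColor(cv2.imread("pics/top0.png"),cv2.COLOR_BGR2HSV)
m=(h[...,0]>5)&(h[...,0]<20)&(h[...,1]>180); r[:]=0; r[250:285,150:220]=1; m&=r
c=max(cv2.findContours(m.astype(np.uint8),0,2)[0],key=cv2.contourArea); R=cv2.minAreaRect(c); print("orange px",R); print(plane("top",cv2.boxPoints(R),.035).round(4))
sp=cloud("scene",np.load("pics/scene0.npy")); ps=cv2.imread("pics/scene0.png").max(2)
m=ps<45; r[:]=0; r[155:190,317:338]=1; m&=r; Z=sp[m]; print("scene post z max",np.percentile(Z[:,2],[50,90,98]),np.median(Z,0))
```

```text
BL [0.6879 0.1945 0.046 ]
BR [0.698  0.1143 0.046 ]
FL [0.6083 0.1839 0.046 ]
FR [0.6175 0.106  0.046 ]
tri BR [0.69811268 0.1144515  0.0451359 ]
tri BL [0.68830966 0.19510148 0.0453464 ]
back edge 0.08080576257587223 yaw from back 0.12524738734970917
0.08030411301152683 yaw 0.13254545383350647
0.08092402570087803 yaw 0.10292800963398396
post top [0.63324124 0.14597501 0.09284477] ((0.6336420774459839, 0.14653564989566803), (0.022109052166342735, 0.021700650453567505), 7.1847243309021)
169 184 234 250
orange px ((187.65036010742188, 267.0024719238281), (16.51523780822754, 42.32647705078125), 81.46923065185547)
[[0.6077 0.1761 0.035 ]
 [0.6166 0.1092 0.035 ]
 [0.5905 0.105  0.035 ]
 [0.5817 0.1715 0.035 ]]
scene post z max [0.07017689 0.09071327 0.0918899 ] [0.64099993 0.14019101 0.07017689]
```

```bash
python3 -m crank '[[60,-42,-10,0,0],[60,-42,-10,0,0],[60,-42,-10,0,0],[60,-42,-10,0,0],[60,-42,-10,0,0]]'; python3 -m crank '[[60,-42,-10,0,0],[60,-42,-10,0,0],[60,-42,-10,0,0],[60,-42,-10,0,0],[60,-42,-10,0,0]]'
```

```text
clock: 0.65
ee_pos: [0.3932, 0.3391, 0.2266]
tcp_rot: [0.218, 0.976, -0.0, -0.0]
force: [-0.1, 0.7, 0.1]
gripper_width: 0.661
clock: 1.15
ee_pos: [0.562, 0.2044, 0.2264]
tcp_rot: [0.218, 0.976, -0.0, -0.0]
force: [-0.4, 0.5, -0.2]
gripper_width: 0.655
```

```bash
python3 -m crank '[[60,0,0,0,-8],[60,0,0,0,-8],[60,0,0,0,-8],[60,0,0,0,-8],[60,0,0,0,0]]'
cat >> h.py <<'E'
from scipy.spatial.transform import Rotation as Ro
YAW=0.122; S=np.array([.653,.1497]); U=np.array([np.cos(YAW),np.sin(YAW)]); N=np.array([-U[1],U[0]])
def to(x,y,z,head=None):
    "rows shift (mm, tool axes) to reach world xyz; turn deg to jaw heading"
    o=get_obs(); R=Ro.from_quat(o["tcp_rot"]).as_matrix(); d=np.array([x,y,z])-o["ee_pos"]
    h=np.arctan2(R[1,1],R[0,1]); print("t",round(o["clock"],2),"pos",o["ee_pos"].round(4),"sleeve xy",((o["ee_pos"][:2]-S)@np.c_[U,N]).round(4),"head",round(h,4),"F",o["force"].round(1),"w",round(o["gripper_width"],3),"q6",round(o["q"][5],3),"tilt",np.degrees(np.arccos(-R[2,2])).round(2))
    print("shift mm",(R.T@d*1000).round(1), "turn", None if head is None else np.degrees(-(head-h)).round(2))
E
python3 - <<'E'
from h import *
to(.6336,.1465,.2,np.pi/2+YAW)
p,d=capture("wrist"); cv2.imwrite("pics/w1.png",p[:,:,::-1]); np.save("pics/w1.npy",d)
E
```

```text
clock: 1.65
ee_pos: [0.5608, 0.2056, 0.2263]
tcp_rot: [-0.06, 0.998, -0.0, -0.0]
force: [0.1, 0.7, 0.7]
gripper_width: 0.653
t 1.65 pos [0.5608 0.2056 0.2263] sleeve xy [-0.0847  0.0668] head 1.6906 F [0.1 0.7 0.7] w 0.653 q6 -1.467 tilt 0.05
shift mm [-65.2 -67.4  26.3] turn -0.12
```

View pics/w1.png

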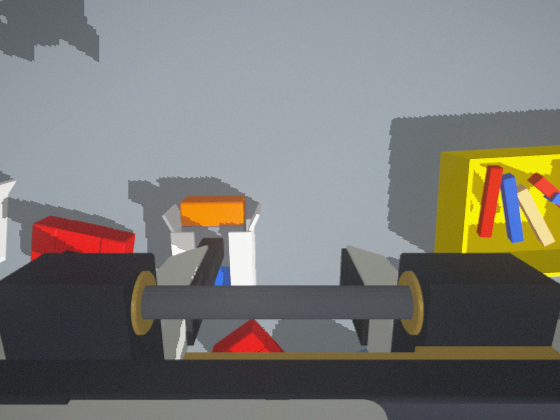

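The wrist view shows the target sleeve with its orange end at (212,211), the red look-alikes at (82,240) and (248,340), and the basket at the right. Moving above the post.

```bash
python3 -m crank '[[60,-22,-22,14,0],[60,-22,-22,14,0],[60,-21,-23,14,0],[60,0,0,0,0]]'
python3 - <<'E'
from h import *
h=cv2.cvtColor(cv2.imread("pics/w1.png"),cv2.COLOR_BGR2HSV)
to(.6336,.1465,.056,np.pi/2+YAW)
p,d=capture("wrist"); C=cam("wrist"); cv2.imwrite("pics/w2.png",p[:,:,::-1])
h=cv2.cvtColor(p,cv2.COLOR_RGB2HSV); m=((h[...,0]>5)&(h[...,0]<20)&(h[...,1]>180)).astype(np.uint8); m[:,:150]=0;m[:,430:]=0;m[270:]=0
c=max(cv2.findContours(m,0,2)[0],key=cv2.contourArea); R=cv2.minAreaRect(c); B=plane("wrist",cv2.boxPoints(R),.035,C); print(R,B.round(4),((B[:,:2]-S)@np.c_[U,N]).round(4))
E
```

```text
clock: 2.1
ee_pos: [0.6345, 0.1439, 0.1816]
tcp_rot: [-0.056, 0.998, -0.001, -0.002]
force: [-0.3, 0.4, 0.3]
gripper_width: 0.656
t 2.1 pos [0.6345 0.1439 0.1816] sleeve xy [-0.019  -0.0035] head 1.6825 F [-0.3  0.4  0.3] w 0.656 q6 -1.576 tilt 0.21
shift mm [  0.2   2.8 125.6] turn -0.59
((281.0, 152.5), (31.0, 74.0), 90.0) [[0.5872 0.1125 0.035 ]
 [0.5803 0.1733 0.035 ]
 [0.6059 0.177  0.035 ]
 [0.6129 0.1148 0.035 ]] [[-0.0698 -0.0289]
 [-0.0693  0.0323]
 [-0.0435  0.0328]
 [-0.0441 -0.0298]]
```

View pics/w2.png

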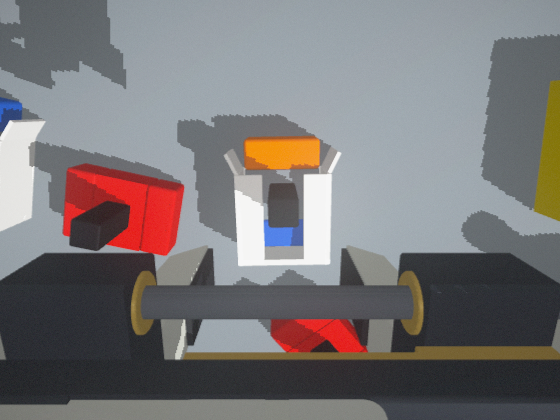

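The wrist view shows the post at (283,205) and the orange end at (281,152), lined up with the gripper. Descending.

```bash
python3 -m crank '[[60,0,2.5,0,0],[60,0,0,40,0],[60,0,0,40,0],[60,0,0,0,0]]'
python3 - <<'E'
from h import *
to(*(S+U*-.0205),.056,np.pi/2+.118)
E
```

```text
clock: 2.55
ee_pos: [0.6291, 0.1503, 0.1002]
tcp_rot: [-0.059, 0.998, -0.0, -0.005]
force: [-1.0, -0.4, 0.5]
gripper_width: 0.653
t 2.55 pos [0.6291 0.1503 0.1002] sleeve xy [-0.0236  0.0035] head 1.6896 F [-1.  -0.4  0.5] w 0.653 q6 -1.574 tilt 0.57
shift mm [-3.6 -3.5 44.1] turn 0.05
```

```bash
python3 -m crank '[[60,0,0,0,0],[60,0,0,0,0]]'
python3 - <<'E'
from h import *
to(*(S+U*-.0205),.056,np.pi/2+.118)
E
```

```text
clock: 2.75
ee_pos: [0.6345, 0.1502, 0.1078]
tcp_rot: [-0.059, 0.998, 0.0, 0.002]
force: [-0.1, 1.3, 0.0]
gripper_width: 0.65
t 2.75 pos [0.6345 0.1502 0.1078] sleeve xy [-0.0183  0.0027] head 1.6898 F [-0.1  1.3  0. ] w 0.65 q6 -1.575 tilt 0.27
shift mm [ 2.4 -2.8 51.8] turn 0.06
```

```bash
python3 -m crank '[[60,1,-2.5,10,0],[60,0,0,13,0],[60,0,0,13,0],[60,0,0,10,0],[60,0,0,0,0]]'; python3 -m crank '[[60,0,0,0,0],[60,0,0,0,0],[60,0,0,0,0]]'
python3 - <<'E'
from h import *
to(*(S+U*-.0205),.056,np.pi/2+.118)
E
```

```text
clock: 3.25
ee_pos: [0.6311, 0.1466, 0.0562]
tcp_rot: [-0.059, 0.998, -0.0, -0.002]
force: [0.2, 0.2, 0.3]
gripper_width: 0.651
clock: 3.55
ee_pos: [0.6329, 0.1469, 0.0593]
tcp_rot: [-0.059, 0.998, 0.0, 0.001]
force: [0.6, 0.2, -0.7]
gripper_width: 0.654
t 3.55 pos [0.6329 0.1469 0.0593] sleeve xy [-0.0203 -0.0003] head 1.6896 F [ 0.6  0.2 -0.7] w 0.654 q6 -1.579 tilt 0.07
shift mm [0.2 0.3 3.3] turn 0.04
```

```bash
python3 -m crank '[[60,0,0,3,0],[10,0,0,0,0],[10,0,0,0,0],[10,0,0,0,0],[10,0,0,0,0]]'; python3 -m crank '[[10,0,0,0,0],[10,0,0,0,0],[10,0,0,-1,0],[10,0,0,-1,0],[10,0,0,0,0]]';python3 - <<'E'
from h import *
to(*(S+U*-.0205),.056,np.pi/2+.118)
E
```

```text
clock: 4.05
ee_pos: [0.6325, 0.1469, 0.0558]
tcp_rot: [-0.059, 0.998, 0.0, 0.0]
force: [0.7, -0.2, 0.3]
gripper_width: 0.355
clock: 4.55
ee_pos: [0.6325, 0.1468, 0.0578]
tcp_rot: [-0.059, 0.998, 0.0, 0.0]
force: [-0.6, 0.2, -1.6]
gripper_width: 0.241
t 4.55 pos [0.6325 0.1468 0.0578] sleeve xy [-0.0207 -0.0004] head 1.6895 F [-0.6  0.2 -1.6] w 0.241 q6 -1.579 tilt 0.01
shift mm [-0.2  0.4  1.8] turn 0.04
```

```bash
python3 -m crank '[[10,8,0,0,0],[10,15,0,0,0],[10,15,0,0,0],[10,15,0,0,0],[10,0,0,0,0]]'; python3 -m crank '[[10,15,0,0,0],[10,15,0,0,0],[10,15,0,0,0],[10,8,0,-5,0],[10,0,0,-5,0]]';python3 - <<'E'
from h import *
to(*(S+U*-.125),.07,np.pi/2+.118)
p,d=capture("top"); cv2.imwrite("pics/t2.png",cv2.resize(p[170:330,120:320,::-1],None,fx=3,fy=3))
E
```

```text
clock: 5.05
ee_pos: [0.5775, 0.1404, 0.0576]
tcp_rot: [-0.059, 0.998, -0.0, -0.001]
force: [-0.0, 0.3, -0.9]
gripper_width: 0.232
clock: 5.55
ee_pos: [0.5268, 0.1343, 0.0682]
tcp_rot: [-0.059, 0.998, 0.0, -0.0]
force: [0.3, 0.3, -2.0]
gripper_width: 0.239
t 5.55 pos [0.5268 0.1343 0.0682] sleeve xy [-0.1272  0.    ] head 1.6896 F [ 0.3  0.3 -2. ] w 0.239 q6 -1.581 tilt 0.02
shift mm [-2.2 -0.  -1.8] turn 0.05
```

View pics/t2.png

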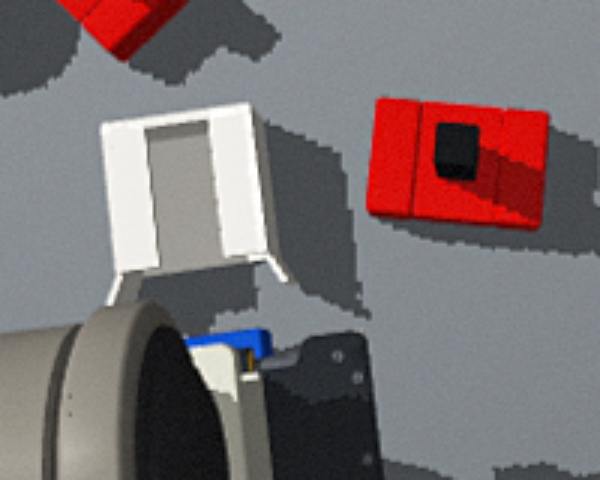

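The cassette is out: the sleeve at crop (185,190) is empty and the blue end at (235,340) is clear of the wings. Turning it.

```bash
python3 -m crank '[[10,0,0,0,4],[10,0,0,0,8],[10,0,0,0,8],[10,0,0,0,8],[10,0,0,0,8]]'; python3 -m crank '[[10,0,0,0,8],[10,0,0,0,8],[10,0,0,0,8],[10,0,0,0,8],[10,0,0,0,8]]';python3 -m crank '[[10,0,0,0,8],[10,0,0,0,8],[10,0,0,0,8],[10,0,0,0,8],[10,0,0,0,8]]'
python3 -m crank '[[10,0,0,0,8],[10,0,0,0,8],[10,0,0,0,8],[10,0,0,0,8],[10,0,0,0,8]]';python3 -m crank '[[10,0,0,0,8],[10,0,0,0,8],[10,0,0,0,8],[10,0,0,0,0],[10,0,0,0,0]]'
python3 - <<'E'
from h import *
to(*(S+U*-.127),.059,-np.pi/2+YAW)
E
```

```text
clock: 6.1
ee_pos: [0.5286, 0.1344, 0.0682]
tcp_rot: [0.255, 0.967, 0.0, 0.001]
force: [-0.9, 0.8, -1.0]
gripper_width: 0.236
clock: 6.6
ee_pos: [0.5286, 0.1344, 0.0682]
tcp_rot: [0.57, 0.821, 0.001, 0.001]
force: [0.6, -0.2, -0.9]
gripper_width: 0.235
clock: 7.1
ee_pos: [0.5286, 0.1344, 0.0682]
tcp_rot: [0.817, 0.577, 0.001, 0.0]
force: [0.0, -0.3, -1.8]
gripper_width: 0.238
clock: 7.6
ee_pos: [0.5286, 0.1344, 0.0682]
tcp_rot: [0.965, 0.263, 0.001, 0.0]
force: [-0.1, -0.3, -1.3]
gripper_width: 0.24
clock: 8.1
ee_pos: [0.528, 0.1343, 0.068]
tcp_rot: [0.998, 0.061, 0.001, -0.0]
force: [-0.6, -0.0, -2.5]
gripper_width: 0.236
t 8.1 pos [0.528  0.1343 0.068 ] sleeve xy [-1.259e-01 -1.000e-04] head -1.4484 F [-0.6 -0.  -2.5] w 0.236 q6 1.557 tilt 0.07
shift mm [-1.1 -0.1  9. ] turn 0.02
```

Run:
```python
from h import *
C=cam("wrist"); p,d=capture("wrist"); cv2.imwrite("pics/w3.png",p[:,:,::-1]); 
np.save("pics/w3.npy",d); np.save("pics/w3C.npy",np.array(C,dtype=object),allow_pickle=True)
p,d=capture("scene"); cv2.imwrite("pics/s3.png",cv2.resize(p[120:280,180:400,::-1],None,fx=3,fy=3))
```

```text
Traceback (most recent call last):
ValueError: could not broadcast input array from shape (3,3) into shape (3,)
```

View pics/w3.png

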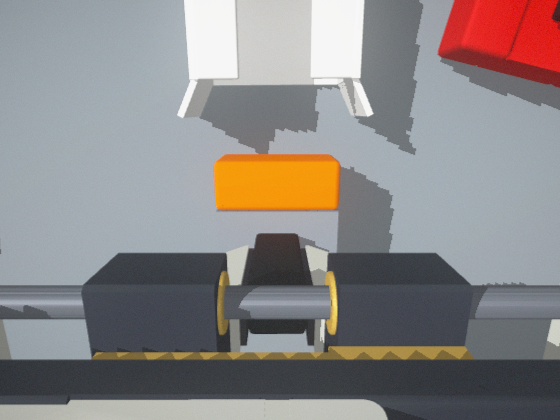

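The wrist view shows the orange end leading, with box edges at x=217–339 (centre 278). The sleeve slot is 237–311 (centre 274), so the cassette is about 1.7 mm too far right. Correcting that, lowering, and starting in.

```bash
python3 -m crank '[[10,0,-1.6,5,0],[10,0,0,4,0],[10,10,0,0,0],[10,0,0,0,0],[10,0,0,0,0]]'
python3 - <<'E'
from h import *
to(*(S+U*-.013),.059,-np.pi/2+YAW)
C=cam("wrist"); p,d=capture("wrist"); cv2.imwrite("pics/w4.png",p[:,:,::-1])
E
```

```text
clock: 8.65
ee_pos: [0.5374, 0.1371, 0.0587]
tcp_rot: [0.998, 0.059, 0.0, -0.0]
force: [-0.3, -0.0, -2.2]
gripper_width: 0.237
t 8.65 pos [0.5374 0.1371 0.0587] sleeve xy [-0.1163  0.0015] head -1.4519 F [-0.3 -0.  -2.2] w 0.237 q6 1.563 tilt 0.02
shift mm [103.3   1.2  -0.3] turn -0.18
```

View pics/w4.png

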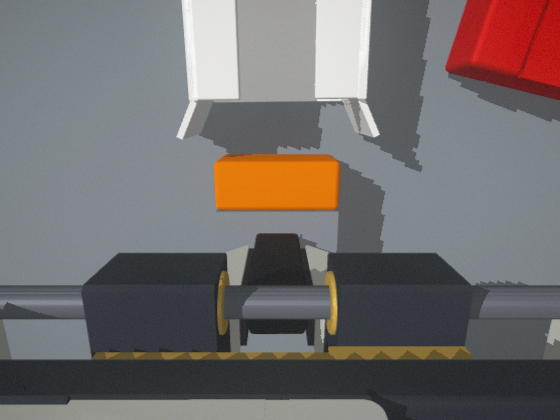

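Slot centre is at about 277 and box centre at 277, so it is lined up. Inserting.

```bash
python3 -m crank '[[10,8,0,0,0],[10,12,0,0,0],[10,12,0,0,0],[10,12,0,0,0],[10,0,0,0,0]]'; python3 -m crank '[[10,12,0,0,0],[10,12,0,0,0],[10,12,0,0,0],[10,10,0,0,0],[10,0,0,0,0]]'
python3 - <<'E'
from h import *
to(*(S+U*-.013),.0565,-np.pi/2+YAW)
E
```

```text
clock: 9.2
ee_pos: [0.5824, 0.1423, 0.0589]
tcp_rot: [0.998, 0.059, 0.001, -0.0]
force: [1.2, 0.2, -1.9]
gripper_width: 0.24
clock: 9.7
ee_pos: [0.6269, 0.1477, 0.0586]
tcp_rot: [0.998, 0.059, 0.0, -0.0]
force: [0.5, -0.4, -1.1]
gripper_width: 0.239
t 9.7 pos [0.6269 0.1477 0.0586] sleeve xy [-0.0261  0.0012] head -1.4522 F [ 0.5 -0.4 -1.1] w 0.239 q6 1.565 tilt 0.04
shift mm [13.1  1.1  2.1] turn -0.19
```

No resistance. Now slow steps to the back wall, lowering 2 mm.

```bash
python3 -m crank '[[10,4,0,1,0],[10,4,0,1,0],[10,2,0,0,0],[10,2,0,0,0],[10,0,0,0,0]]'; python3 -m crank '[[10,1,0,0,0],[10,1,0,0,0],[10,0,0,0,0]]'
```

```text
clock: 10.2
ee_pos: [0.6384, 0.1491, 0.0568]
tcp_rot: [0.998, 0.059, 0.0, -0.0]
force: [0.4, 0.8, -1.4]
gripper_width: 0.24
clock: 10.5
ee_pos: [0.6402, 0.1494, 0.0568]
tcp_rot: [0.998, 0.059, -0.0, -0.0]
force: [-0.3, 0.0, -1.5]
gripper_width: 0.235
```

```bash
python3 -m crank '[[10,1,0,0,0],[10,0,0,0,0]]'; python3 -m crank '[[10,1,0,0,0],[10,0,0,0,0]]'; python3 -m crank '[[10,1,0,0,0],[10,0,0,0,0]]'
```

```text
clock: 10.7
ee_pos: [0.6404, 0.1494, 0.0567]
tcp_rot: [0.998, 0.059, -0.001, 0.0]
force: [-4.5, -0.7, 0.8]
gripper_width: 0.239
clock: 10.9
ee_pos: [0.6405, 0.1494, 0.0566]
tcp_rot: [0.998, 0.06, -0.002, 0.0]
force: [-8.1, -1.5, 2.9]
gripper_width: 0.241
clock: 11.1
ee_pos: [0.6407, 0.1494, 0.0565]
tcp_rot: [0.998, 0.06, -0.003, 0.0]
force: [-10.0, -2.4, 4.1]
gripper_width: 0.239
```

Contact with the back wall (10 N). Relaxing the push, seating on the floor and releasing.

```bash
python3 -m crank '[[10,-1.5,0,0.8,0],[10,0,0,0,0]]'; python3 -m crank '[[24,-0.5,0,0,0],[30,0,0,0,0],[50,0,0,0,0],[50,0,0,0,0],[50,0,0,0,0]]'
python3 - <<'E'
from h import *
to(*(S+U*-.013),.15,-np.pi/2+YAW)
E
```

```text
clock: 11.3
ee_pos: [0.6404, 0.1494, 0.0558]
tcp_rot: [0.998, 0.059, -0.001, 0.0]
force: [-5.4, -2.0, 2.3]
gripper_width: 0.234
clock: 11.8
ee_pos: [0.6414, 0.1495, 0.056]
tcp_rot: [0.998, 0.059, 0.0, -0.0]
force: [0.1, -0.3, -0.7]
gripper_width: 0.52
t 11.8 pos [0.6414 0.1495 0.056 ] sleeve xy [-0.0115  0.0012] head -1.4522 F [ 0.1 -0.3 -0.7] w 0.52 q6 1.565 tilt 0.03
shift mm [ -1.4   1.2 -94. ] turn -0.19
```

Up, then back out of the top camera's way, and look.

```bash
python3 -m crank '[[50,0,0,-10,0],[50,0,0,-30,0],[50,0,0,-40,0],[50,0,0,-40,0],[50,0,0,-20,0]]'; python3 -m crank '[[50,-35,0,-5,0],[50,-40,0,0,0],[50,-40,0,0,0],[50,-35,0,0,0],[50,0,0,0,0]]'
python3 - <<'E'
from h import *
to(*(S+U*-.013),.15,-np.pi/2+YAW)
for n,(x0,y0,w,h) in {"top":(130,190,110,100),"scene":(275,140,110,90)}.items():
    p,d=capture(n); np.save(f"pics/{n}5.npy",d); cv2.imwrite(f"pics/{n}5.png",p[:,:,::-1]); cv2.imwrite(f"pics/{n}5c.png",cv2.resize(p[y0:y0+h,x0:x0+w,::-1],None,fx=5,fy=5))
C=cam("wrist"); p,d=capture("wrist"); cv2.imwrite("pics/w5.png",p[:,:,::-1])
h=cv2.cvtColor(p,cv2.COLOR_RGB2HSV); m=((h[...,0]>100)&(h[...,0]<130)&(h[...,1]>180)).astype(np.uint8)
m[270:]=0
for c in cv2.findContours(m,0,2)[0]:
    if cv2.contourArea(c)<150: continue
    R=cv2.minAreaRect(c); B=plane("wrist",cv2.boxPoints(R),.035,C); print(R,((B[:,:2]-S)@np.c_[U,N]).round(4).tolist())
E
```

```text
clock: 12.3
ee_pos: [0.6426, 0.1497, 0.2013]
tcp_rot: [0.998, 0.059, 0.004, -0.0]
force: [0.9, -0.2, 0.3]
gripper_width: 0.544
clock: 12.8
ee_pos: [0.4882, 0.1316, 0.2018]
tcp_rot: [0.998, 0.06, -0.001, -0.0]
force: [-0.2, -0.5, 0.3]
gripper_width: 0.542
t 12.8 pos [0.4882 0.1316 0.2018] sleeve xy [-0.1658  0.002 ] head -1.4516 F [-0.2 -0.5  0.3] w 0.542 q6 1.563 tilt 0.12
shift mm [152.9   1.6  51.5] turn -0.16
((543.238037109375, 107.02442169189453), (38.83240509033203, 30.854589462280273), 12.200468063354492) [[-0.0966, -0.211], [-0.0717, -0.2122], [-0.0785, -0.2459], [-0.1037, -0.2454]]
((276.5, 59.0), (30.0, 73.0), 90.0) [[-0.0365, 0.0312], [-0.0368, -0.029], [-0.06, -0.0295], [-0.0598, 0.0319]]
```

View pics/top5c.png

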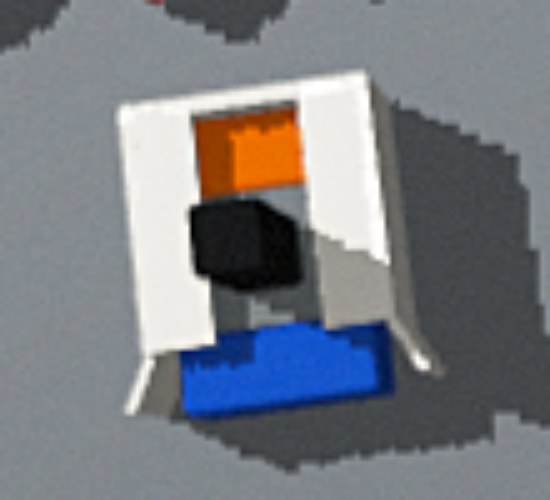

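View pics/scene5c.png

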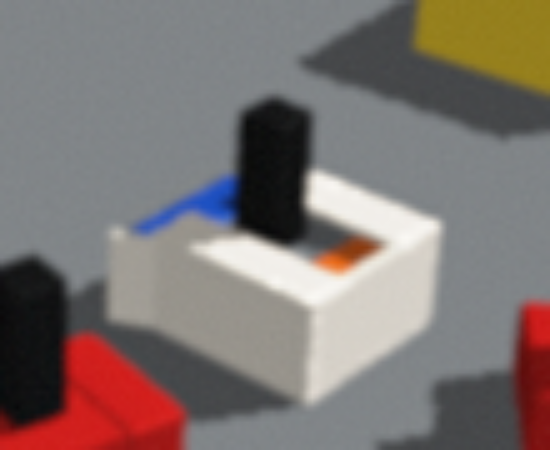

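View pics/w5.png

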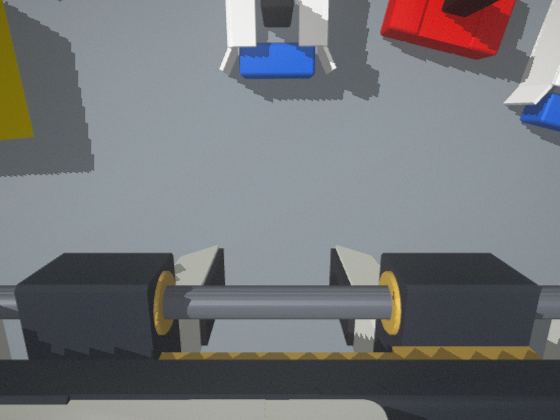

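The views show blue at the mouth (top crop (285,365)), orange inside at the back wall (265,145), post upright. A numeric check of depth and level, and of the spare.

Run:
```python
from h import *
for k in "05":
    P=cloud("top",np.load(f"pics/top{k}.npy")); p=cv2.imread(f"pics/top{k}.png"); h=cv2.cvtColor(p,cv2.COLOR_BGR2HSV)
    bl=(h[...,0]>100)&(h[...,0]<130)&(h[...,1]>180); og=(h[...,0]>5)&(h[...,0]<20)&(h[...,1]>180); bk=p.max(2)<40
    def roi(m,x0,x1,y0,y1):
        r=np.zeros_like(m); r[y0:y1,x0:x1]=1; return m&r
    Z=P[roi(bk,160,200,225,256)]; T=Z[(Z[:,2]>.086)&(Z[:,2]<.1)]; r=cv2.minAreaRect(T[:,:2].astype(np.float32))
    print(k,"post",((np.array(r[0])-S)@np.c_[U,N]).round(4),r[1:],np.median(T[:,2]).round(4))
    for nm,m in (("mouth",roi(og if k=="0" else bl,150,220,252,285)),("deep",roi(bl if k=="0" else og,160,200,205,240)),("spare",roi(bl,320,390,252,290))):
        c=max(cv2.findContours(m.astype(np.uint8),0,2)[0],key=cv2.contourArea); R=cv2.minAreaRect(c); B=plane("top",cv2.boxPoints(R),.035)
        print(nm,((B[:,:2]-S)@np.c_[U,N]).round(4).tolist(),"z",np.median(P[m][:,2]).round(4))
```

```text
0 post [-0.0196 -0.0008] ((0.022109052166342735, 0.021700650453567505), 7.1847243309021) 0.0928
mouth [[-0.0418, 0.0317], [-0.0411, -0.0358], [-0.0674, -0.0367], [-0.0681, 0.0303]] z 0.0347
deep [[0.0275, 0.0199], [0.0276, -0.0133], [0.0036, -0.0142], [0.0035, 0.0189]] z 0.035
spare [[-0.099, -0.2266], [-0.0741, -0.233], [-0.089, -0.2971], [-0.1138, -0.2903]] z 0.0349
5 post [-0.0128 -0.0004] ((0.02189042791724205, 0.021760210394859314), 6.204353332519531) 0.0928
mouth [[-0.0345, 0.0319], [-0.0342, -0.0349], [-0.0609, -0.0357], [-0.0611, 0.0307]] z 0.0347
deep [[0.035, 0.0202], [0.0352, -0.0131], [0.0106, -0.0139], [0.0104, 0.0192]] z 0.0351
spare [[-0.0992, -0.2266], [-0.0741, -0.2329], [-0.0888, -0.297], [-0.1137, -0.2903]] z 0.0348
```

Post at sleeve x −12.8, blue end at −61, deep end at +35, heights unchanged. It is fully home, and the spare has not moved. Handing in.

Run:
```python
from cell import *
print(close_job(), get_obs()["clock"])
```

```text
the job is handed in; nothing more can be done
the job is handed in; nothing more can be done
```

The cassette that showed orange is now reversed and fully home in its own sleeve, with its blue end at the mouth. I pulled it out by its post, turned it 180°, slid it back in until it met the back wall (about 10 N), then let go and backed off.

- **Position:** the last top view put the post at sleeve x = −12.8 mm (target −13). The blue end is at −61 mm and the orange end at +35 mm, against the back wall.
- **Upright:** the post top measured 92.8 mm, the same height as at the start.
- **Spare cassette:** its position agrees with the start to about 0.2 mm, so it was not disturbed.
- **Disagreement:** the wrist camera put the blue end at −60 mm, about 1 mm off the top view and within calibration. No check failed.
- **Time:** the job took about 13 s of the 45 s allowed.

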